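# Put the spindle-moulder tooling back in its nests

## Task

Put the four pieces of spindle-moulder tooling away: the cutter block, the spacer collar, the step gauge and the push block each go into the plywood nest whose recess has their outline, standing upright and flat on the bottom of the recess. Set each one down, do not drop it, and leave the tape measure and the screw jar where they stand.

Things in the scene. Friction and masses are not known exactly. Their poses are not given: they have to be found in the camera images.
- cutter_center (a point): Spindle-moulder cutter block: plain aluminium cylinder, 58 mm diameter, 50 mm tall, with a dark round bore mark 30 mm wide on top and two narrow knives set flush in its edge; about 350 g. The point is on its axis, 25 mm above its underside; z along the axis. Grasp it across its diameter. Loose, standing upright on the bench; it can stand in any of the eight places (two rows of four).
- collar_center (a point): Spindle spacer collar: short plain steel tube, 42 mm outside diameter, 31 mm bore, open at both ends, 50 mm tall; about 200 g. The point is on its axis, 25 mm above its underside; z along the axis. Grasp it across its outside. Loose, standing upright on the bench; it can stand in any of the eight places (two rows of four).
- step_center (a point): Step gauge: pale wooden block like a little staircase, 90 mm long (its x axis), 32 mm wide (its y axis), four equal steps rising towards +x to 26, 36, 46 and 56 mm; about 90 g. The point is over the middle of its footprint, 25 mm above its underside. Grasp it across its width, at this point. Loose, standing upright on the bench; it can stand in any of the eight places (two rows of four).
- push_center (a point): Push block: plywood base 90 mm long (x) by 64 mm wide (y) by 18 mm thick, with an upright handle rib of darker wood along its middle, 70 mm long (x), 24 mm thick (y), whose top is 66 mm above the underside; about 180 g. The point is in the middle of the rib, 42 mm above the underside. Grasp the rib across its thickness. Loose, standing upright on the bench; it can stand in any of the eight places (two rows of four).
- nest_cutter: Nest of the cutter block: square plate 100 x 100 mm with the large round recess, 74 mm diameter, in its middle. A fixed plywood plate lying on the bench, 10 mm thick, with a recess 4 mm deep lined in grey felt. Origin: centre of the plate's underside; the recess floor is 6 mm above it, the rim 10 mm above it; z up. It can lie in any of the eight places (two rows of four).
- nest_collar: Nest of the spacer collar: square plate 82 x 82 mm with the small round recess, 58 mm diameter, in its middle. A fixed plywood plate lying on the bench, 10 mm thick, with a recess 4 mm deep lined in grey felt. Origin: centre of the plate's underside; the recess floor is 6 mm above it, the rim 10 mm above it; z up. It can lie in any of the eight places (two rows of four).
- nest_step: Nest of the step gauge: plate 126 (x) x 68 (y) mm with the long narrow recess, 106 (x) x 48 (y) mm, in its middle. The gauge lies along x, either way round. A fixed plywood plate lying on the bench, 10 mm thick, with a recess 4 mm deep lined in grey felt. Origin: centre of the plate's underside; the recess floor is 6 mm above it, the rim 10 mm above it; z up. It can lie in any of the eight places (two rows of four).
- nest_push: Nest of the push block: plate 126 (x) x 100 (y) mm with the broad oblong recess, 106 (x) x 80 (y) mm, in its middle. The block lies along x, either way round. A fixed plywood plate lying on the bench, 10 mm thick, with a recess 4 mm deep lined in grey felt. Origin: centre of the plate's underside; the recess floor is 6 mm above it, the rim 10 mm above it; z up. It can lie in any of the eight places (two rows of four).
- tape_center (a point): Bystander: yellow tape measure, 56 mm long (x), 34 mm wide (y), 50 mm tall, loose, in the nearer part of the middle gap. The point is its centre, 25 mm up.
- jar_center (a point): Bystander: amber glass screw jar with a dark cap, 50 mm diameter, 65 mm tall, loose, in the farther part of the middle gap. The point is on its axis, 32 mm up.
Not all that is in view belongs to the job. Leave any grey look-alike of the part that bears step_center alone.

How it is judged:
By the outcome, as a careful person would: the job done as asked, in the order asked, and still so for the second after the job is handed in, with the robot touching nothing.
It also fails if it takes over 104 s, if anything falls off the work surface, if the arm or the gripper's body presses on something with over 40 N, if the wrist force passes 120 N, or if a joint passes its speed limit or range.

## Robot

A 6-joint arm with a two-finger parallel gripper is mounted at the origin on the work surface. World frame = base frame: x ahead of the robot, y to its left, z up, the work surface at z = 0. Lengths are in m, angles in rad, forces in N, time in s.
With the tool pointing down it reaches from about 0.375 to 0.925 m from the base axis. Payload 5.7 kg.
Tool frame: the origin (TCP) lies at the very end of the fingers, on their centre line; the grasp point (between the pads) lies 19 mm behind it (pinch_z is the distance from the TCP to the grasp point, in m); z points along the fingers, y is the line along which they close (so a half turn about z gives the same grasp; the last joint's range is limited). The gripper opens to 85 mm and grips with 20 to 120 N. Pads are 22 mm wide; open, the fingers measure 114 mm over their backs; the gripper's body (76 mm by 85 mm) begins 54 mm behind the grasp point. The pads swing forward as they close: fully open they stand 13 mm farther back than shut.
Start: joints at [-1.39, 0.359, 1.51, -0, 1.272, -0.115], TCP at [0.175, -0.574, 0.2] pointing down, gripper open.
Joint ranges: [-2.97, 2.97], [-1.01, 2.36], [0.21, 2.38], [-0.96, 4.11], [0.2, 2.71], [-2.98, 2.98]. Speed limits (rad/s): [2.39, 2.39, 3.14, 3.14, 3.14, 3.14].

## Interface

Orientations are given as a unit quaternion [w, x, y, z].
In Python, from workcell import observe, capture, camera_info, close_job, pinch_z gives the robot as it stands.
- The arm moves only by the tool play_rows, never from a script. Its argument "rows" is a list of rows, each a list of 4 numbers: the shift along the tool's x, y, z in mm, then the turn about the tool's z in degrees. In form: [[x, y, z, roll], ...]. A call has 1 to 5 rows; each row shifts and turns the commanded pose from where the row before left it, along the tool's axes as they then stand; what a row does not reach is not made up. A row lasts 1/10 s, in which the tool goes at most 50 mm and 8.59 degrees, less where a joint would pass 70% of its speed; a pose out of reach is approached as far as the arm can. A call is refused whole if a number of a shift passes 50 or a number of a turn 8.59, either way. A call with a gripper value outside its range is refused whole. "claw" is the gripper command: -1 is shut, 1 is fully open, values between are in proportion, set as the call begins (left out, the last holds). The fingers move at their own pace and stop on an object; "newtons" is the grip in N (left out, the last holds). Time passes only in rows, so rows that do not move let the fingers close. It gives the time, the measured TCP pose, the force, the opening and the grip force at its end, in the units of the state.
- observe(): the state, without advancing time (a new reading comes with each control period).
- capture(name): name is "side" or "top" or "wrist"; returns the picture (384x512x3 uint8, red, green, blue); there is no depth.
- camera_info(name): a dict with "fov_y" (degrees; the focal length in pixels is half the picture's height over the tangent of half this angle, whatever the lens; pixels are square), "cx", "cy" (the principal point, pixels), "cam_to_world" (4x4, takes a point from camera to world coordinates); the wrist camera has in their place "tool_from_camera" (4x4, takes a point from camera to tool coordinates, whose origin is the TCP and whose axes are the flange's). Camera axes: x right, y up, looking along -z (the intrinsics and any distortion apply to the point x, -y, -z); pixel columns grow to the right and rows downward; lengths in m; the calibration is good to about 2 mm. A picture is of the moment at which its call begins: read the wrist's pose just before it. camera_info takes no time and is no camera call.
- close_job(): hands the job in; it is judged then, once.
The state is a dict: "time_s": time; "q": joint angles; "joint_velocities": joint speeds; "joint_efforts": joint torques, N m; "tcp_pos": TCP position; "tcp_rot": TCP orientation; "wrist_force": force on the tool from outside, world axes, zero at the start; "ft_torque": the same for the moment, N m; "opening": opening from 0.0 (shut) to 1.0 (fully open); "gripper_force": force on a finger pad.
Only numpy, scipy, OpenCV 4.12 (cv2) and the standard library are available. Lean on these libraries where they do the work, as an engineer would, in place of code of your own. Each camera call takes 0.05 s, during which the arm holds its last target. There are 200 camera calls.

## Working session

There is one attempt and no reset: what is moved stays moved. The work goes in short steps, Python scripts to look and compute and a tool call to move; the robot and the scene stay as the last step left them, time stands still between calls to the robot, and variables do not carry over. Pictures are saved under pics/ and viewed, at most 14 in all, crops included, and the job is handed in when it is done.

Besides the shell and the picture viewer there is one more tool, called as a command line: name --pt "numbers of a row" for each row, then --argument value for the rest. play_rows: Moves the arm, as the interface text tells. Its arguments: {"type":"object","properties":{"rows":{"type":"array","items":{"type":"array","items":{"type":"number"}}},"claw":{"type":"number"},"newtons":{"type":"number"}},"required":["rows"]}

```bash
mkdir -p pics; ls; python3 - <<'E'
from workcell import *
import cv2,numpy as np
print(observe())
for n in("top","side","wrist"):
    im=capture(n); cv2.imwrite(f"pics/{n}0.png",im[:,:,::-1]); print(n,camera_info(n))
print(pinch_z)
E
```

```text
pics
{'time_s': 0.0, 'q': array([-1.39008128e+00,  3.59516259e-01,  1.51144939e+00, -2.66901855e-05,
        1.27254053e+00, -1.15089216e-01]), 'joint_velocities': array([-0.00147521,  0.00125304,  0.00132945, -0.00088136,  0.00036138,
       -0.00117768]), 'joint_efforts': array([-5.69275180e-04, -5.27609932e+01, -2.78620863e+01,  1.85128902e-04,
        1.31629818e-02, -2.95527332e-05]), 'tcp_pos': array([ 0.17475593, -0.57318582,  0.19884052]), 'tcp_rot': array([-9.55825849e-04,  9.89081371e-01,  1.47367316e-01, -4.41337166e-05]), 'wrist_force': array([-0.65826808, -0.0882677 , -0.15643644]), 'ft_torque': array([0.01357535, 0.02946507, 0.04382215]), 'gripper_force': 0.0, 'opening': 1.0026665963533412}
top {'fov_y': 49.525528366568835, 'cx': 258.4126782849861, 'cy': 192.46727017509963, 'cam_to_world': array([[-0.10585235,  0.97297518, -0.20521837,  0.35119059],
       [-0.99437353, -0.10272826,  0.0258492 ,  0.01228611],
       [ 0.00406891,  0.20679992,  0.97837479,  0.96465222],
       [ 0.        ,  0.        ,  0.        ,  1.        ]])}
side {'fov_y': 44.63697487651859, 'cx': 264.8786266916259, 'cy': 189.8014842955964, 'cam_to_world': array([[ 0.99886124,  0.03067644, -0.03654007,  0.49118989],
       [-0.04761177,  0.5918677 , -0.80462771, -0.81798424],
       [-0.00305623,  0.80545117,  0.59265426,  0.69388983],
       [ 0.        ,  0.        ,  0.        ,  1.        ]])}
wrist {'fov_y': 58.937451945374875, 'cx': 252.71669311688825, 'cy': 189.2398356599863, 'tool_from_camera': array([[-9.57126307e-04,  9.59665719e-01,  2.81141942e-01,
         7.10472939e-02],
       [ 9.99999507e-01,  8.44281100e-04,  5.22505484e-04,
         5.93552700e-04],
       [ 2.64067773e-04,  2.81142304e-01, -9.59666054e-01,
        -1.74618664e-01],
       [ 0.00000000e+00,  0.00000000e+00,  0.00000000e+00,
         1.00000000e+00]])}
0.0187
```

View pics/top0.png

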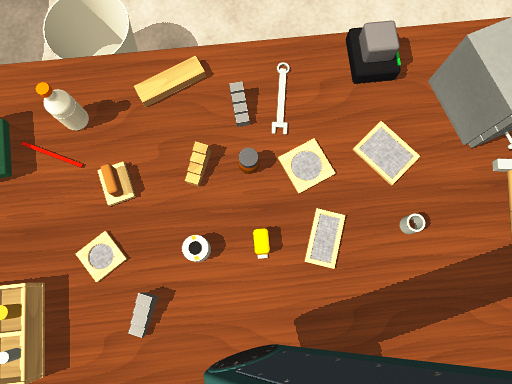

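View pics/side0.png

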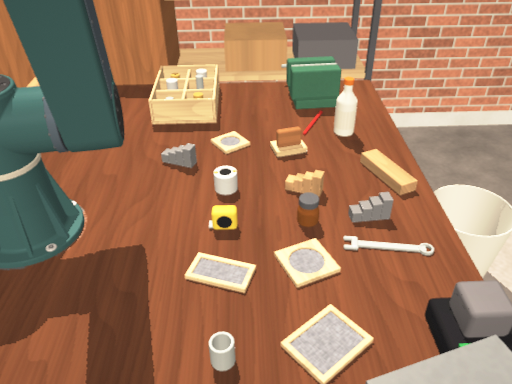

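The top view (world +x up, +y left) shows the push block at (116,182), step gauge (198,162), cutter (195,248) and collar (413,223). The nests are push (386,152), cutter (305,165), step (325,238) and collar (101,256). There are three staircase shapes: grey at (239,103), grey at (142,314) and pale wood at (198,162). Only the wooden one fits. I'll confirm that in a crop while measuring.

```bash
cat > h.py <<'E'
from workcell import *
import cv2,numpy as np
from scipy.spatial.transform import Rotation as R
def rot(q): return R.from_quat(np.r_[q[1:],q[0]]).as_matrix()
def pose(o):
    T=np.eye(4);T[:3,:3]=rot(o["tcp_rot"]);T[:3,3]=o["tcp_pos"];return T
def ray(name,px,z,T=None):
    "pixels -> world points on the plane at height z"
    i=camera_info(name);f=192/np.tan(np.radians(i["fov_y"])/2)
    C=i["cam_to_world"] if name!="wrist" else T@i["tool_from_camera"]
    p=np.atleast_2d(np.float64(px));d=np.c_[(p[:,0]-i["cx"])/f,-(p[:,1]-i["cy"])/f,-np.ones(len(p))]@C[:3,:3].T
    return C[:3,3]+d*((z-C[2,3])/d[:,2])[:,None]
def rect(W):
    "world contour -> centre, sides mm, yaw deg of the long side in (-90,90]"
    (c,s,a)=cv2.minAreaRect((W[:,:2]*1000).astype(np.float32))
    if s[0]<s[1]: s=s[::-1];a+=90
    return np.round(c,1),np.round(s,1),round((a+90)%180-90,1)
def blobs(mask,amin=60):
    cs,_=cv2.findContours(mask.astype(np.uint8),cv2.RETR_EXTERNAL,cv2.CHAIN_APPROX_NONE)
    return [c[:,0,:] for c in cs if cv2.contourArea(c)>amin]
def go(x,y,z=None,yaw=None):
    "shift in tool axes (mm) and roll (deg) to bring TCP to x,y,z mm with tool y at yaw deg (mod 180)"
    o=observe();T=pose(o);d=np.array([x,y,T[2,3]*1000 if z is None else z])-T[:3,3]*1000
    s="tool shift %s"%np.round(T[:3,:3].T@d,1)
    cur=np.degrees(np.arctan2(T[1,1],T[0,1]))
    if yaw is not None:
        r=-((yaw-cur+90)%180-90); s+=" roll %.1f (alt %.1f)"%(r,r-180*np.sign(r))
    print(s,"now",np.round(T[:3,3]*1000,1),"yaw_y %.1f q6 %.2f"%(cur,o["q"][5]))
E
python3 - <<'E'
from h import *
im=cv2.imread("pics/top0.png");hsv=cv2.cvtColor(im,cv2.COLOR_BGR2HSV)
h,s,v=cv2.split(hsv)
for p in [(305,140),(200,150),(130,195),(116,182),(305,165),(413,235),(195,235),(198,162),(250,200),(239,103),(262,240)]: print(p,hsv[p[1],p[0]])
pale=(v>170)&(h>12)&(h<35)&(s<170)
cv2.imwrite("pics/m.png",np.hstack([cv2.resize(im[140:270,70:220],None,fx=3,fy=3,interpolation=2),cv2.cvtColor(cv2.resize(pale[130:280,70:440].astype(np.uint8)*255,(350,390)),8)]))
for b in blobs(pale,80):
    print(b.mean(0).round(),rect(ray("top",b,.010)))
E
```

```text
(305, 140) [ 10 199 176]
(200, 150) [ 22 139 252]
(130, 195) [ 28  85 255]
(116, 182) [ 13 201  80]
(305, 165) [ 18  15 207]
(413, 235) [ 10 197 172]
(195, 235) [  0   0 255]
(198, 162) [ 26 128 255]
(250, 200) [ 11 201 169]
(239, 103) [ 20  31 146]
(262, 240) [ 30 255 255]
[140. 315.] (array([304.8, 276.7]), array([90.2, 33.6]), -16.9)
[ 13. 334.] (array([296.3, 554.8]), array([211.3,  55.3]), 0.5)
[201. 244.] (array([446.5, 132.2]), array([56.9, 30.3]), 28.1)
[100. 256.] (array([443.1, 359.2]), array([83.5, 83.2]), 33.4)
[413. 224.] (array([ 444.8, -358.7]), array([57.2, 41.9]), 84.0)
[324. 238.] (array([ 430.7, -153. ]), array([127.3,  69.4]), -20.0)
[510. 190.] (array([ 496.3, -600.1]), array([97.4,  9.4]), -13.2)
[115. 184.] (array([610.2, 320.1]), array([91. , 65.1]), 14.3)
[502. 164.] (array([ 560.6, -599. ]), array([43. , 27.2]), 84.0)
[196. 162.] (array([639.3, 126.8]), array([102.7,  33.8]), -18.1)
[306. 165.] (array([ 606. , -132.6]), array([102.8, 101.5]), -67.5)
[386. 153.] (array([ 617., -327.]), array([126.5, 104.7]), 38.5)
[242. 117.] (array([741.6,   7.6]), array([31.1, 21.3]), -84.8)
[240. 107.] (array([768.8,   9.5]), array([31.6, 21.1]), -85.9)
[238.  97.] (array([796.6,  11.5]), array([31.7, 21.8]), -85.8)
[ 59. 109.] (array([808.8, 435. ]), array([119.2,  64.7]), 43.6)
[236.  86.] (array([825.3,  13.5]), array([32.6, 22.5]), -85.2)
[281.  97.] (array([784.3, -95.3]), array([190.4,  37.3]), -11.6)
[169.  79.] (array([863.4, 177.9]), array([172.6,  49.6]), -67.0)
[380.  36.] (array([ 928. , -365.4]), array([73.4, 70.1]), -87.1)
[17. 15.] (array([1079.9,  552. ]), array([64.6, 40.4]), 84.1)
[292.  26.] (array([ 976.2, -121.9]), array([1160.3,  305.6]), 76.8)
[41. 32.] (array([1030.3,  493.9]), array([170.6,  87.2]), -0.4)
```

View pics/m.png

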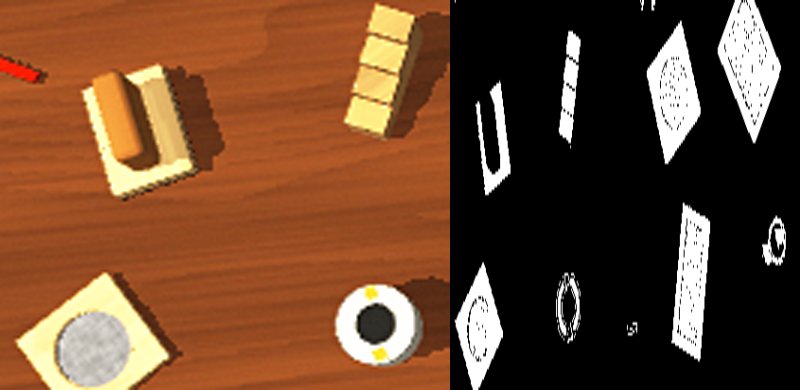

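The crop confirms that the pale wooden step gauge is the one at (198,162); both grey staircases are look-alikes. It also shows the push block with its rib and the cutter with its bore and yellow knives. I'll now compute the remaining positions.

```bash
python3 - <<'E'
from h import *
im=cv2.imread("pics/top0.png");hsv=cv2.cvtColor(im,cv2.COLOR_BGR2HSV);h,s,v=cv2.split(hsv)
def near(m,p,r=35,a=30): return [b for b in blobs(m,a) if np.hypot(*(b.mean(0)-p))<r]
for b in near(v<70,(195,248),12): print("bore",rect(ray("top",b,.05)))
for b in near((s<60)&(v>120),(195,248),12): print("cutter",rect(ray("top",b,.05)))
for b in near((s<90)&(v>60),(413,223),15): print("collar",rect(ray("top",b,.05)),cv2.boundingRect(b))
pale=(v>170)&(h>12)&(h<35)&(s<170)
b=near(pale,(115,184),10)[0]; print("push",rect(ray("top",b,.018)))
A=ray("top",[(195.3,141),(209,144)],.056);B=ray("top",[(185,181.3),(197.7,185.3)],0)
a,b=A.mean(0)*1000,B.mean(0)*1000;print("step",a.round(),b.round(),(a+b)/2,np.hypot(*(a-b)[:2]),np.degrees(np.arctan2(*(a-b)[1::-1])))
go(430,132,150)
E
```

```text
bore (array([435.6, 139.9]), array([28.2, 24. ]), -4.1)
cutter (array([433.6, 138.8]), array([57.7, 57.7]), 3.5)
collar (array([ 438. , -343.1]), array([57.5, 39.9]), -78.0) (400, 213, 26, 21)
push (array([608. , 317.6]), array([90.2, 64.6]), 14.3)
step [672. 104.  56.] [592. 143.   0.] [631.9717436 123.5043069  28.       ] 88.21116002278757 -26.33022073516801
tool shift [ 449.8 -600.3   50. ] now [ 174.8 -573.4  199. ] yaw_y -73.1 q6 -0.12
```

play_rows --pt "35 -28 5 0" --pt "35 -28 5 0" --pt "35 -28 5 0" --pt "35 -28 5 0" --pt "35 -28 5 0" --claw 1 --newtons 50

```text
time_s: 0.65
tcp_pos: [0.3021, -0.3873, 0.1744]
tcp_rot: [-0.0, 0.989, 0.147, 0.0]
wrist_force: [0.2, 0.1, -0.3]
opening: 0.998
gripper_force: 0.0
```

play_rows --pt "35 -28 5 0" --pt "35 -28 5 0" --pt "35 -28 5 0" --pt "35 -28 5 0" --pt "35 -28 5 0"

```text
time_s: 1.15
tcp_pos: [0.4287, -0.2024, 0.1495]
tcp_rot: [-0.0, 0.989, 0.147, 0.0]
wrist_force: [0.4, -0.6, -0.2]
opening: 1.001
gripper_force: 0.0
```

play_rows --pt "13 -40 0 0" --pt "13 -40 0 0" --pt "13 -40 0 0" --pt "13 -40 0 0" --pt "13 -40 0 0"

```text
time_s: 1.65
tcp_pos: [0.4316, 0.0079, 0.1497]
tcp_rot: [-0.0, 0.989, 0.147, 0.0]
wrist_force: [1.5, 0.9, 0.1]
opening: 1.002
gripper_force: 0.0
```

play_rows --pt "13 -40 0 0" --pt "13 -40 0 0" --pt "10 -30 0 0" --pt "3 -12 0 0" --pt "0 0 0 0"

```text
time_s: 2.15
tcp_pos: [0.4334, 0.1353, 0.1496]
tcp_rot: [-0.0, 0.989, 0.149, -0.0]
wrist_force: [0.6, -1.1, -0.5]
opening: 0.999
gripper_force: 0.0
```

```bash
python3 - <<'E'
from h import *
import pickle
o=observe();im=capture("wrist")[:,:,::-1].copy();cv2.imwrite("pics/w1.png",im);T=pose(o)
pickle.dump(T,open("T1.pkl","wb"))
go(434,139,150)
h,s,v=cv2.split(cv2.cvtColor(im,cv2.COLOR_BGR2HSV))
for n,m in(("dark",v<60),("white",(s<60)&(v>120))):
    for b in blobs(m,400): print(n,b.mean(0).round(),rect(ray("wrist",b,.05,T)))
E
```

```text
tool shift [ 2.  -4.5 -0.5] now [433.4 134.1 149.6] yaw_y -72.9 q6 1.42
dark [242. 336.] (array([303.6,  89.8]), array([511.6, 151.6]), -72.9)
dark [250. 173.] (array([436.8, 138.2]), array([25. , 24.7]), -72.9)
white [492. 276.] (array([ 419.1, -107.1]), array([62.8, 56.6]), -18.6)
white [ 77. 259.] (array([315.3, 263.7]), array([65.1, 32.8]), -21.3)
white [249. 173.] (array([438.6, 139. ]), array([60.4, 59. ]), -26.1)
white [26. 86.] (array([453.1, 330.8]), array([70.3, 66. ]), 33.2)
```

View pics/w1.png

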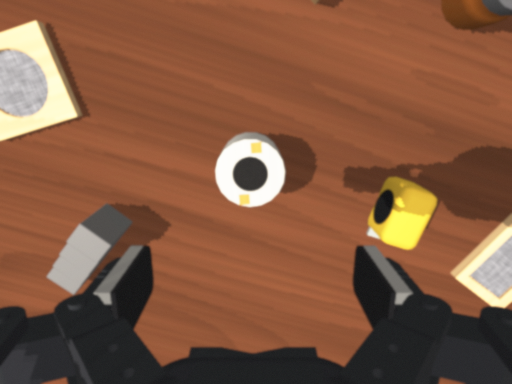

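The wrist view shows the cutter at (250,173), giving world (437,138), which agrees with the top view. I'll descend and grasp.

play_rows --pt "4 -3 30 0" --pt "0 0 40 0" --pt "0 0 35 0" --pt "0 0 20 0" --pt "0 0 10 0"

```text
time_s: 2.7
tcp_pos: [0.4353, 0.1364, 0.013]
tcp_rot: [0.0, 0.989, 0.147, -0.002]
wrist_force: [-0.5, -0.5, -0.3]
opening: 1.005
gripper_force: 0.0
```

play_rows --pt "0 0 7 0" --pt "0 0 0 0" --pt "0 0 0 0" --pt "0 0 0 0" --pt "0 0 0 0" --claw -1

```text
time_s: 3.2
tcp_pos: [0.4373, 0.1383, 0.0085]
tcp_rot: [0.0, 0.989, 0.147, 0.001]
wrist_force: [0.5, -2.9, 1.7]
opening: 0.648
gripper_force: 53.8
```

play_rows --pt "0 0 0 0" --pt "0 0 0 0" --pt "0 0 0 0" --pt "0 0 0 0" --pt "0 0 0 0"

```text
time_s: 3.7
tcp_pos: [0.4373, 0.1382, 0.0084]
tcp_rot: [0.0, 0.989, 0.148, 0.001]
wrist_force: [-1.3, -2.8, 6.8]
opening: 0.65
gripper_force: 54.3
```

play_rows --pt "0 0 -10 0" --pt "0 0 -25 0" --pt "0 0 -35 0" --pt "0 0 -35 0" --pt "0 0 -25 0"

```text
time_s: 4.2
tcp_pos: [0.4369, 0.1387, 0.1402]
tcp_rot: [-0.0, 0.989, 0.147, 0.001]
wrist_force: [0.4, -0.2, -4.0]
opening: 0.646
gripper_force: 54.3
```

play_rows --pt "4 15 0 0" --pt "8 30 0 0" --pt "9 35 0 0" --pt "10 38 0 0" --pt "10 38 0 0"

```text
time_s: 4.7
tcp_pos: [0.5213, 0.0002, 0.138]
tcp_rot: [-0.0, 0.989, 0.148, -0.0]
wrist_force: [1.4, 1.3, -3.3]
opening: 0.646
gripper_force: 54.3
```

play_rows --pt "10 38 0 0" --pt "10 38 0 0" --pt "9 35 0 0" --pt "8 27 0 0" --pt "4 15 0 0"

```text
time_s: 5.2
tcp_pos: [0.6062, -0.1352, 0.1378]
tcp_rot: [0.0, 0.989, 0.147, 0.0]
wrist_force: [0.4, 0.5, -3.5]
opening: 0.647
gripper_force: 54.4
```

```bash
python3 - <<'E'
from h import *
o=observe();im=capture("wrist")[:,:,::-1].copy();cv2.imwrite("pics/w2.png",im);T=pose(o)
go(606,-133,14)
h,s,v=cv2.split(cv2.cvtColor(im,cv2.COLOR_BGR2HSV))
for b in blobs((v>170)&(h>12)&(h<35)&(s<170),1500): print(b.mean(0).round(),rect(ray("wrist",b,.01,T)))
print(o["opening"],o["gripper_force"])
E
```

```text
tool shift [ -0.3  -4.1 123.8] now [ 607.3 -136.7  137.8] yaw_y -73.1 q6 0.95
[452. 210.] (array([ 619.8, -328.6]), array([130.4, 103.1]), 38.3)
[247. 214.] (array([ 539.5, -154. ]), array([260.1, 131.4]), 10.8)
0.6472469670876198 54.381680488586426
```

View pics/w2.png

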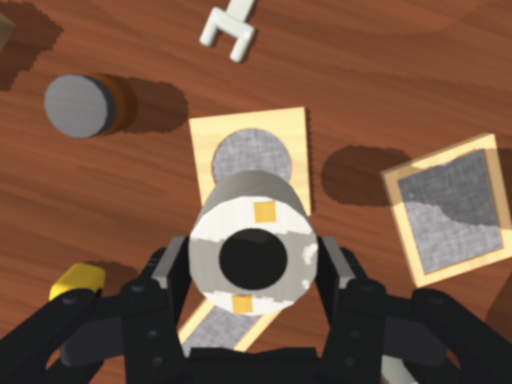

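The held cutter is level, with its bore at (252,258). The cutter nest's far corners are at (190,119) and (304,107).

```bash
python3 - <<'E'
from h import *
T=pose(observe())
a,b,c=ray("wrist",[(190,119),(304,107),(310,212)],.01,T)*1000
u=(b-a)/np.linalg.norm(b-a);n=np.array([u[1],-u[0],0]);n*=np.sign(n@(c-b))
print(np.linalg.norm(b-a),"nest",((a+b)/2+50*n)[:2],"held",ray("wrist",[(252.5,259)],.1793,T)*1000)
x,y=((a+b)/2+50*n)[:2];go((x+606)/2,(y-132.6)/2,14)
E
```

```text
99.80253086980998 nest [ 609.33052836 -136.69037031] held [[ 607.73842982 -136.86302831  179.3       ]]
tool shift [  0.8  -2.1 123.8] now [ 607.3 -136.7  137.8] yaw_y -73.1 q6 0.95
```

play_rows --pt "1 -1 25 0" --pt "0 0 35 0" --pt "0 0 30 0" --pt "0 0 18 0" --pt "0 0 7 0"

```text
time_s: 5.75
tcp_pos: [0.603, -0.1301, 0.0205]
tcp_rot: [-0.002, 0.989, 0.148, -0.002]
wrist_force: [0.7, 0.5, -3.6]
opening: 0.649
gripper_force: 54.4
```

play_rows --pt "0 0 3 0" --pt "0 0 2 0" --pt "0 0 1 0" --pt "0 0 1 0" --pt "0 0 0.5 0"

```text
time_s: 6.25
tcp_pos: [0.6063, -0.1323, 0.0159]
tcp_rot: [0.0, 0.989, 0.147, 0.001]
wrist_force: [0.6, 0.1, -3.7]
opening: 0.641
gripper_force: 54.4
```

play_rows --pt "0 0 0.5 0" --pt "0 0 0 0"

```text
time_s: 6.45
tcp_pos: [0.6059, -0.1322, 0.0149]
tcp_rot: [-0.0, 0.989, 0.147, 0.0]
wrist_force: [-0.1, -0.4, -3.0]
opening: 0.651
gripper_force: 54.4
```

play_rows --pt "0 0 0.5 0" --pt "0 0 0 0" --pt "0 0 0.5 0" --pt "0 0 0 0"

```text
time_s: 6.85
tcp_pos: [0.606, -0.1322, 0.0145]
tcp_rot: [0.0, 0.989, 0.147, 0.0]
wrist_force: [-2.6, 0.3, 4.6]
opening: 0.648
gripper_force: 55.4
```

```bash
python3 -c "
from h import *
go(607,-134.5,14.4);print(observe()['wrist_force'])"
```

```text
tool shift [0.3 2.5 0.1] now [ 606.  -132.2   14.5] yaw_y -73.1 q6 0.95
[-2.56742904  0.29214047  4.63184872]
```

play_rows --pt "0 0 0 0" --pt "0 0 0 0" --pt "0 0 0 0" --pt "0 0 0 0" --pt "0 0 -10 0" --claw 1

```text
time_s: 7.35
tcp_pos: [0.6046, -0.1317, 0.0228]
tcp_rot: [-0.001, 0.989, 0.147, -0.001]
wrist_force: [-1.3, -0.3, -0.1]
opening: 1.005
gripper_force: 0.0
```

play_rows --pt "0 0 -25 0" --pt "0 0 -40 0" --pt "0 0 -40 0" --pt "-10 7 -20 0" --pt "-30 21 0 0"

```text
time_s: 7.85
tcp_pos: [0.5801, -0.1705, 0.1538]
tcp_rot: [0.002, 0.989, 0.149, 0.004]
wrist_force: [0.4, -0.5, -0.6]
opening: 0.998
gripper_force: 0.0
```

play_rows --pt "-35 25 0 0" --pt "-35 25 0 0" --pt "-35 25 0 0" --pt "-35 25 0 0" --pt "-30 21 0 0"

```text
time_s: 8.35
tcp_pos: [0.4471, -0.3375, 0.1496]
tcp_rot: [0.0, 0.989, 0.147, 0.0]
wrist_force: [0.7, -0.6, 0.5]
opening: 0.997
gripper_force: 0.0
```

play_rows --pt "-12 9 0 0" --pt "0 0 0 0" --pt "0 0 0 0"

```text
time_s: 8.65
tcp_pos: [0.44, -0.3475, 0.149]
tcp_rot: [-0.0, 0.989, 0.147, 0.0]
wrist_force: [-0.3, 0.5, -0.3]
opening: 0.997
gripper_force: 0.0
```

```bash
python3 - <<'E'
from h import *
o=observe();im=capture("wrist")[:,:,::-1].copy();t=capture("top")[:,:,::-1].copy();T=pose(o)
cv2.imwrite("pics/w3.png",np.hstack([im[:,100:],cv2.resize(t[110:240,240:400],None,fx=2.4,fy=2.954)])[:, :800])
go(440,-345,8.4)
h,s,v=cv2.split(cv2.cvtColor(im,cv2.COLOR_BGR2HSV))
for b in blobs((s<70)&(v>70),400): print(b.mean(0).round(),rect(ray("wrist",b,.05,T)),cv2.minEnclosingCircle(b))
E
```

```text
tool shift [ 1.000e-01 -1.800e+00  1.404e+02] now [ 440.3 -346.8  148.8] yaw_y -73.0 q6 0.48
[ 18. 367.] (array([ 190.6, -177.5]), array([46. , 38.2]), 16.9) ((15.0, 364.381591796875), 23.909221649169922)
[388. 274.] (array([ 392.3, -491.7]), array([73.1, 20.3]), 47.6) ((382.7040710449219, 274.7040710449219), 35.3919677734375)
[117. 274.] (array([ 320.4, -254.9]), array([72.6, 20.3]), -13.2) ((122.40816497802734, 274.5918273925781), 35.23525619506836)
[258. 174.] (array([ 444.3, -351.3]), array([48.6, 41.7]), 16.9) ((256.6519470214844, 174.22084045410156), 28.781347274780273)
[ 39. 106.] (array([ 441.6, -175.8]), array([110.8,  59.7]), -19.9) ((44.0, 111.0), 79.0254135131836)
[306.  16.] (array([ 562.8, -354.9]), array([94.3, 35.7]), -73.2) ((310.9529113769531, 6.620652198791504), 65.2895736694336)
```

View pics/w3.png

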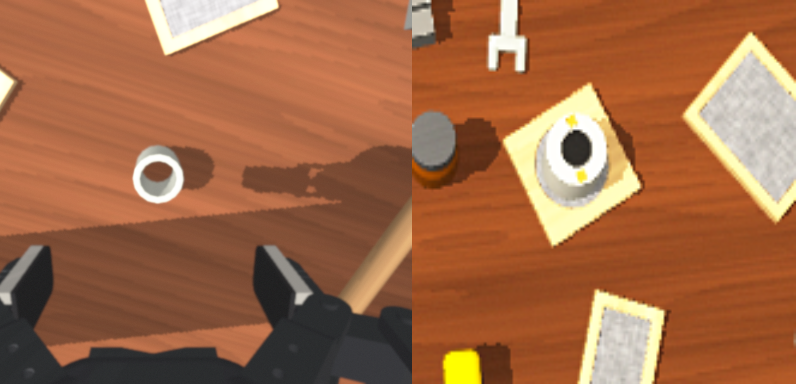

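The cutter sits in its nest. The collar shows at wrist full-frame pixel (258,174), which is world about (441,-352). I'll grasp it there.

play_rows --pt "-1 5 30 0" --pt "0 0 40 0" --pt "0 0 35 0" --pt "0 0 20 0" --pt "0 0 10 0"

```text
time_s: 9.25
tcp_pos: [0.4398, -0.3507, 0.0116]
tcp_rot: [-0.002, 0.989, 0.148, -0.001]
wrist_force: [0.1, 0.1, -0.6]
opening: 1.004
gripper_force: 0.0
```

play_rows --pt "0 0 5 0" --pt "0 0 0 0" --pt "0 0 0 0" --pt "0 0 0 0" --pt "0 0 0 0" --claw -1

```text
time_s: 9.75
tcp_pos: [0.4408, -0.3534, 0.0101]
tcp_rot: [0.001, 0.989, 0.147, 0.001]
wrist_force: [0.3, 2.5, 7.9]
opening: 0.461
gripper_force: 50.3
```

play_rows --pt "0 0 0 0" --pt "0 0 0 0" --pt "0 0 0 0" --pt "0 0 0 0" --pt "0 0 0 0"

```text
time_s: 10.25
tcp_pos: [0.4408, -0.3534, 0.0101]
tcp_rot: [0.001, 0.989, 0.147, 0.001]
wrist_force: [-0.3, 2.9, 7.6]
opening: 0.459
gripper_force: 50.3
```

play_rows --pt "0 0 -10 0" --pt "0 0 -25 0" --pt "0 0 -35 0" --pt "0 0 -35 0" --pt "0 0 -25 0"

```text
time_s: 10.75
tcp_pos: [0.4405, -0.3538, 0.1417]
tcp_rot: [0.001, 0.989, 0.147, 0.001]
wrist_force: [0.7, -0.7, -2.5]
opening: 0.457
gripper_force: 51.1
```

play_rows --pt "4 -13 0 0" --pt "8 -26 0 0" --pt "12 -38.5 0 0" --pt "12 -38.5 0 0" --pt "12 -38.5 0 0"

```text
time_s: 11.25
tcp_pos: [0.4393, -0.1887, 0.1377]
tcp_rot: [-0.001, 0.989, 0.147, -0.001]
wrist_force: [0.3, -0.3, -1.6]
opening: 0.456
gripper_force: 51.1
```

play_rows --pt "12 -38.5 0 0" --pt "12 -38.5 0 0" --pt "12 -38.5 0 0" --pt "12 -38.5 0 0" --pt "12 -38.5 0 0"

```text
time_s: 11.75
tcp_pos: [0.4403, 0.0125, 0.1379]
tcp_rot: [-0.0, 0.989, 0.147, -0.001]
wrist_force: [1.6, -0.8, -1.3]
opening: 0.459
gripper_force: 51.1
```

play_rows --pt "12 -38.5 0 0" --pt "12 -38.5 0 0" --pt "12 -38.5 0 0" --pt "12 -38.5 0 0" --pt "12 -38.5 0 0"

```text
time_s: 12.25
tcp_pos: [0.4414, 0.2136, 0.1378]
tcp_rot: [0.0, 0.989, 0.148, -0.001]
wrist_force: [-0.1, -0.4, -2.8]
opening: 0.456
gripper_force: 51.1
```

play_rows --pt "12 -38.5 0 0" --pt "12 -38.5 0 0" --pt "12 -38.5 0 0" --pt "6 -19 0 0" --pt "2 -7 0 0"

```text
time_s: 12.75
tcp_pos: [0.4427, 0.3621, 0.1376]
tcp_rot: [-0.0, 0.989, 0.149, -0.001]
wrist_force: [0.2, 0.0, -2.4]
opening: 0.461
gripper_force: 51.1
```

```bash
python3 - <<'E'
from h import *
o=observe();im=capture("wrist")[:,:,::-1].copy();cv2.imwrite("pics/w4.png",im)
go(443.5,359,16)
E
```

```text
tool shift [  0.    2.9 121.7] now [442.8 361.8 137.7] yaw_y -72.9 q6 1.84
```

View pics/w4.png

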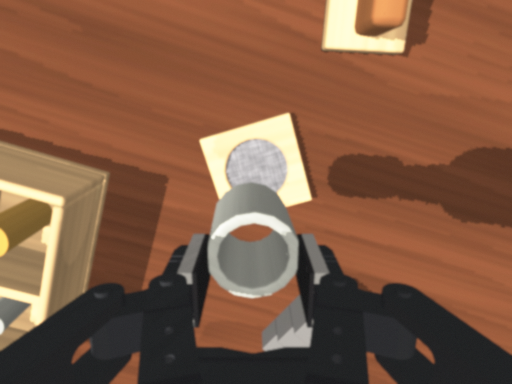

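The held collar is level. The collar nest's corners are at (200,139), (290,113) and (312,198), with the felt centre near (256,168).

```bash
python3 - <<'E'
from h import *
T=pose(observe())
p=ray("wrist",[(200,139),(312,198),(290,113)],.01,T)*1000;q=ray("wrist",[(257,167.5)],.006,T)*1000
print(np.linalg.norm(p[0]-p[2]),(p[0]+p[1])/2,q); c=(p[0]+p[1])/2
print("held",ray("wrist",[(253.5,254)],.1376+.040,T)*1000)
go((c[0]+443)/2,(c[1]+359)/2,16)
E
```

```text
82.41584969869966 [445.39967619 357.70044874  10.        ] [[445.98939202 358.21817732   6.        ]]
held [[445.08803805 361.61007436 177.6       ]]
tool shift [  0.5   3.7 121.7] now [442.8 361.8 137.7] yaw_y -72.9 q6 1.84
```

play_rows --pt "1 3 25 0" --pt "0 0 35 0" --pt "0 0 30 0" --pt "0 0 18 0" --pt "0 0 7 0"

```text
time_s: 13.3
tcp_pos: [0.4438, 0.3549, 0.0214]
tcp_rot: [0.001, 0.989, 0.147, -0.002]
wrist_force: [0.2, -0.6, -2.6]
opening: 0.456
gripper_force: 51.1
```

play_rows --pt "0 0 2 0" --pt "0 0 1.5 0" --pt "0 0 1 0" --pt "0 0 0.5 0" --pt "0 0 0 0"

```text
time_s: 13.8
tcp_pos: [0.4465, 0.3579, 0.0194]
tcp_rot: [-0.0, 0.989, 0.147, 0.001]
wrist_force: [0.4, 0.2, -1.3]
opening: 0.456
gripper_force: 51.1
```

play_rows --pt "0 0 0.5 0" --pt "0 0 0 0" --pt "0 0 0.5 0" --pt "0 0 0 0"

```text
time_s: 14.2
tcp_pos: [0.4461, 0.3576, 0.0177]
tcp_rot: [-0.0, 0.989, 0.147, -0.0]
wrist_force: [0.2, -0.3, -2.5]
opening: 0.455
gripper_force: 51.1
```

play_rows --pt "0 0 0.8 0" --pt "0 0 0 0" --pt "0 0 0.5 0" --pt "0 0 0 0"

```text
time_s: 14.6
tcp_pos: [0.4461, 0.3576, 0.0164]
tcp_rot: [-0.0, 0.989, 0.147, -0.0]
wrist_force: [0.4, 0.2, -2.0]
opening: 0.456
gripper_force: 51.2
```

play_rows --pt "0 0 0.5 0" --pt "0 0 0 0"

```text
time_s: 14.8
tcp_pos: [0.4463, 0.3577, 0.0163]
tcp_rot: [-0.0, 0.989, 0.147, 0.0]
wrist_force: [-0.6, -0.4, 2.1]
opening: 0.456
gripper_force: 51.5
```

play_rows --pt "0 0 0 0" --pt "0 0 0 0" --pt "0 0 0 0" --pt "0 0 0 0" --pt "0 0 -10 0" --claw 1

```text
time_s: 15.3
tcp_pos: [0.4451, 0.357, 0.0252]
tcp_rot: [0.0, 0.989, 0.147, -0.001]
wrist_force: [0.2, 0.4, -0.0]
opening: 1.002
gripper_force: 0.0
```

play_rows --pt "0 0 -25 0" --pt "0 0 -40 0" --pt "0 0 -40 0" --pt "4 12 -20 0" --pt "12 30 0 0"

```text
time_s: 15.8
tcp_pos: [0.4752, 0.3246, 0.1557]
tcp_rot: [-0.002, 0.989, 0.149, 0.003]
wrist_force: [1.2, -0.6, 0.4]
opening: 0.997
gripper_force: 0.0
```

play_rows --pt "16 40 0 0" --pt "16 40 0 0" --pt "16 40 0 0" --pt "16 40 0 0" --pt "16 40 0 0"

```text
time_s: 16.3
tcp_pos: [0.6094, 0.1526, 0.1519]
tcp_rot: [-0.0, 0.989, 0.147, 0.0]
wrist_force: [-0.3, -0.3, -0.3]
opening: 1.0
gripper_force: 0.0
```

play_rows --pt "12 27 0 0" --pt "4 10 0 0" --pt "0 0 0 0" --pt "0 0 0 0"

```text
time_s: 16.7
tcp_pos: [0.6335, 0.1243, 0.151]
tcp_rot: [-0.0, 0.989, 0.147, -0.001]
wrist_force: [-0.1, -0.1, 0.2]
opening: 0.999
gripper_force: 0.0
```

```bash
python3 - <<'E'
from h import *
o=observe();im=capture("wrist")[:,:,::-1].copy();cv2.imwrite("pics/w5.png",im)
go(634,124,10,-115)
E
```

```text
tool shift [  0.6   1.  141. ] roll 42.0 (alt -138.0) now [633.3 124.7 151. ] yaw_y -73.0 q6 1.36
```

View pics/w5.png

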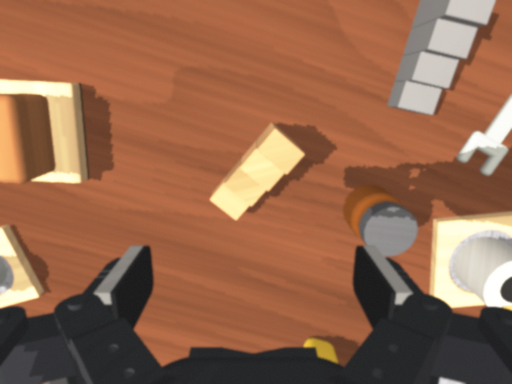

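The step gauge runs from its low end at (223,208) to its high end at (289,140). I need an enlarged crop to read the corners.

```bash
python3 - <<'E'
from h import *
im=cv2.imread("pics/w5.png")[115:230,200:320]
g=cv2.convertScaleAbs(im,alpha=.9,beta=0)
cv2.imwrite("pics/w5c.png",cv2.resize(g,None,fx=5,fy=5,interpolation=2))
E
```

```text
(no output)
```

View pics/w5c.png

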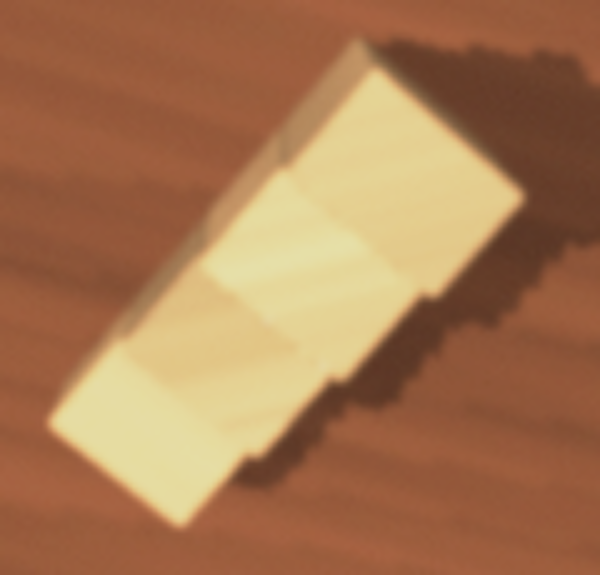

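The crop is clear: the low tread's end corners are at (48,425) and (182,528), and the high tread's are at (375,68) and (525,195).

```bash
python3 - <<'E'
from h import *
T=pose(observe());f=lambda l,z:ray("wrist",np.array(l)/5+[200,115],z,T)*1000
A=f([(48,425),(182,528)],.026);B=f([(375,68),(525,195)],.056)
d=(B.mean(0)-A.mean(0))[:2];yaw=np.degrees(np.arctan2(d[1],d[0]));c=((A+B).mean(0)/2+0)[:2]
print(np.hypot(*d),np.linalg.norm(A[0]-A[1]),np.linalg.norm(B[0]-B[1]),yaw,[np.degrees(np.arctan2(*(P[0]-P[1])[1::-1])) for P in(A,B)])
c=(A.mean(0)+B.mean(0))[:2]/2;print(c);go(c[0],c[1],8,yaw+90)
E
```

```text
89.82161611504327 31.9853406166324 31.69022324527446 -22.82445220471821 [np.float64(67.17853638916156), np.float64(67.40438843438164)]
[630.82134123 122.4941288 ]
tool shift [ -2.8   1.5 143. ] roll 39.8 (alt -140.2) now [633.3 124.7 151. ] yaw_y -73.0 q6 1.36
```

play_rows --pt "-2 1 15 8" --pt "0 0 15 8" --pt "0 0 15 8" --pt "0 0 15 8" --pt "0 0 15 7.8"

```text
time_s: 17.25
tcp_pos: [0.6317, 0.1236, 0.0756]
tcp_rot: [-0.0, 0.98, -0.2, -0.0]
wrist_force: [-0.5, -0.3, -0.8]
opening: 0.999
gripper_force: 0.0
```

play_rows --pt "0 0 25 0" --pt "0 0 20 0" --pt "0 0 12 0" --pt "0 0 6 0" --pt "0 0 3 0"

```text
time_s: 17.75
tcp_pos: [0.6326, 0.1226, 0.0098]
tcp_rot: [-0.0, 0.98, -0.198, -0.0]
wrist_force: [-0.3, -0.1, -0.1]
opening: 0.998
gripper_force: 0.0
```

```bash
python3 -c "
from h import *
go(631,122.7,8,67.2)"
```

```text
tool shift [-1.5  0.5  1.8] roll -0.0 (alt 180.0) now [632.6 122.6   9.8] yaw_y -112.8 q6 2.05
```

play_rows --pt "-1 0 1 0" --pt "0 0 0 0" --pt "0 0 0 0" --pt "0 0 0 0" --pt "0 0 0 0" --claw -1 --newtons 45

```text
time_s: 18.25
tcp_pos: [0.6327, 0.1223, 0.0098]
tcp_rot: [-0.0, 0.98, -0.198, 0.001]
wrist_force: [-0.9, 0.1, 4.9]
opening: 0.342
gripper_force: 44.1
```

play_rows --pt "0 0 0 0" --pt "0 0 0 0" --pt "0 0 0 0" --pt "0 0 0 0" --pt "0 0 0 0"

```text
time_s: 18.75
tcp_pos: [0.6327, 0.1223, 0.0098]
tcp_rot: [-0.0, 0.98, -0.198, 0.001]
wrist_force: [-0.4, 0.4, 5.6]
opening: 0.344
gripper_force: 44.2
```

play_rows --pt "0 0 -10 0" --pt "0 0 -25 0" --pt "0 0 -35 0" --pt "0 0 -35 0" --pt "0 0 -25 0"

```text
time_s: 19.25
tcp_pos: [0.6328, 0.1222, 0.1417]
tcp_rot: [-0.0, 0.98, -0.198, 0.001]
wrist_force: [1.5, 0.1, -2.1]
opening: 0.35
gripper_force: 44.6
```

play_rows --pt "-4 15 0 0" --pt "-8 34 0 0" --pt "-9 40 0 0" --pt "-9 40 0 0" --pt "-9 40 0 0"

```text
time_s: 19.75
tcp_pos: [0.5276, -0.0196, 0.1378]
tcp_rot: [0.0, 0.98, -0.198, -0.001]
wrist_force: [-0.0, -0.5, -0.4]
opening: 0.346
gripper_force: 44.6
```

play_rows --pt "-9 40 0 0" --pt "-9 40 0 0" --pt "-9 40 0 0" --pt "-8 28 0 0" --pt "-4 15 0 -2.8"

```text
time_s: 20.25
tcp_pos: [0.4277, -0.1546, 0.1379]
tcp_rot: [-0.0, 0.985, -0.175, -0.002]
wrist_force: [0.2, -0.1, -1.3]
opening: 0.344
gripper_force: 44.7
```

```bash
python3 - <<'E'
from h import *
im=capture("wrist")[:,:,::-1].copy();cv2.imwrite("pics/w6.png",im)
go(431,-153,15,70)
E
```

```text
tool shift [  3.4  -3.9 122.9] roll 0.1 (alt -179.9) now [ 427.  -155.5  137.9] yaw_y -109.9 q6 1.42
```

View pics/w6.png

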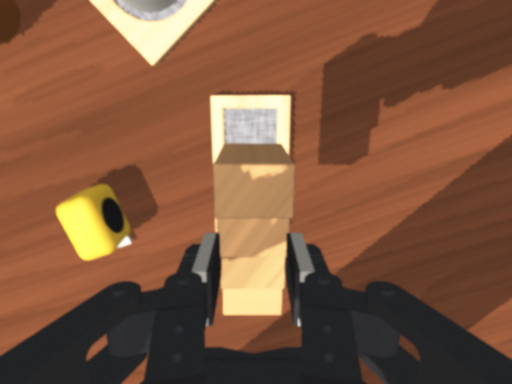

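```bash
python3 - <<'E'
from h import *
T=pose(observe())
e=ray("wrist",[(210,95),(292,95)],.01,T)*1000;print(np.linalg.norm(e[0]-e[1]),np.degrees(np.arctan2(*(e[0]-e[1])[1::-1])))
c=e.mean(0)-63*T[:3,0];print("nest",c)
for r,z in((217,.184),(163,.184),(143,.128),(315,.154)): print(r,T[:3,0]@(ray("wrist",[(251,r)],z,T)[0]-T[:3,3])*1000)
go((c[0]+431)/2,(c[1]-153)/2,15.5,70)
E
```

```text
70.29304173703542 70.0335452471894
nest [ 430.60961519 -156.14315664   10.22646276]
217 22.12939143052481
163 44.34300232029807
143 43.61799211826547
315 -46.555221706404524
tool shift [  3.7  -2.3 122.4] roll 0.1 (alt -179.9) now [ 427.  -155.5  137.9] yaw_y -109.9 q6 1.42
```

The held gauge lies along the nest, square and centred to 1 mm. The nest centre is near (431,-155). I'll lower it.

play_rows --pt "4.5 -2 25 0" --pt "0 0 35 0" --pt "0 0 30 0" --pt "0 0 18 0" --pt "0 0 7 0"

```text
time_s: 20.8
tcp_pos: [0.4336, -0.1518, 0.0217]
tcp_rot: [-0.001, 0.985, -0.174, -0.002]
wrist_force: [-0.2, 0.2, -1.2]
opening: 0.345
gripper_force: 44.7
```

play_rows --pt "0 0 3 0" --pt "0 0 1.5 0" --pt "0 0 1 0" --pt "0 0 0.5 0" --pt "0 0 0 0"

```text
time_s: 21.3
tcp_pos: [0.4366, -0.1533, 0.0184]
tcp_rot: [0.0, 0.985, -0.174, 0.001]
wrist_force: [-1.2, -0.7, -0.6]
opening: 0.343
gripper_force: 44.7
```

play_rows --pt "0 0 0.5 0" --pt "0 0 0 0" --pt "0 0 0.5 0" --pt "0 0 0 0"

```text
time_s: 21.7
tcp_pos: [0.4361, -0.153, 0.0169]
tcp_rot: [-0.0, 0.985, -0.174, -0.0]
wrist_force: [0.5, 0.3, -0.6]
opening: 0.344
gripper_force: 44.7
```

play_rows --pt "-2 1.5 0 0" --pt "-2 1 0 0" --pt "0 0 0 0" --pt "0 0 0.5 0" --pt "0 0 0 0"

```text
time_s: 22.2
tcp_pos: [0.4316, -0.1541, 0.0164]
tcp_rot: [-0.0, 0.985, -0.174, 0.0]
wrist_force: [1.1, -0.3, -0.5]
opening: 0.342
gripper_force: 44.7
```

play_rows --pt "0 0 0.5 0" --pt "0 0 0 0" --pt "0 0 0.4 0" --pt "0 0 0 0"

```text
time_s: 22.6
tcp_pos: [0.4317, -0.154, 0.0158]
tcp_rot: [-0.0, 0.985, -0.174, 0.0]
wrist_force: [-0.3, 1.4, 4.7]
opening: 0.343
gripper_force: 45.5
```

play_rows --pt "0 0 0 0" --pt "0 0 0 0" --pt "0 0 0 0" --pt "0 0 0 0" --pt "0 0 -10 0" --claw 1

```text
time_s: 23.1
tcp_pos: [0.4306, -0.1535, 0.0249]
tcp_rot: [-0.0, 0.985, -0.174, -0.001]
wrist_force: [-0.7, -0.1, 0.4]
opening: 1.004
gripper_force: 0.0
```

play_rows --pt "0 0 -30 0" --pt "0 0 -30 -8.5" --pt "0 0 -30 -8.5" --pt "0 0 -30 -8.5" --pt "0 0 -15 -8.5"

```text
time_s: 23.6
tcp_pos: [0.4327, -0.1547, 0.1638]
tcp_rot: [0.001, 0.992, 0.124, 0.002]
wrist_force: [0.3, 0.2, -0.2]
opening: 0.998
gripper_force: 0.0
```

play_rows --pt "14 -20 0 0" --pt "25 -36 0 0" --pt "25 -36 0 0" --pt "25 -36 0 0" --pt "25 -36 0 0"

```text
time_s: 24.1
tcp_pos: [0.503, 0.0342, 0.1614]
tcp_rot: [0.0, 0.993, 0.121, 0.0]
wrist_force: [1.0, -0.4, 0.4]
opening: 1.005
gripper_force: 0.0
```

play_rows --pt "25 -36 0 0" --pt "25 -36 0 0" --pt "25 -36 0 0" --pt "25 -36 0 0" --pt "25 -36 0 0"

```text
time_s: 24.6
tcp_pos: [0.5807, 0.2392, 0.1613]
tcp_rot: [-0.0, 0.993, 0.122, 0.0]
wrist_force: [0.7, -1.0, 0.9]
opening: 0.999
gripper_force: 0.0
```

play_rows --pt "25 -36 0 0" --pt "20 -28 0 0" --pt "6 -9 0 0" --pt "0 0 0 0" --pt "0 0 0 0"

```text
time_s: 25.1
tcp_pos: [0.6117, 0.3194, 0.1605]
tcp_rot: [0.0, 0.993, 0.121, -0.001]
wrist_force: [-0.3, -1.3, -0.6]
opening: 1.003
gripper_force: 0.0
```

```bash
python3 - <<'E'
from h import *
o=observe();im=capture("wrist")[:,:,::-1].copy();cv2.imwrite("pics/w7.png",im);T=pose(o)
h,s,v=cv2.split(cv2.cvtColor(im,cv2.COLOR_BGR2HSV))
for b in blobs((v>90)&(h>14)&(h<35)&(s<170),800): print(b.mean(0).round(),rect(ray("wrist",b,.018,T)))
go(608.5,318,25,104.3)
E
```

```text
[185. 301.] (array([446.1, 357.7]), array([94.6, 89.5]), 33.4)
[257. 167.] (array([607.5, 316.2]), array([96.4, 65. ]), 14.1)
tool shift [-3.200e+00  1.000e-01  1.356e+02] roll -0.4 (alt 179.6) now [611.7 319.  160.6] yaw_y -76.1 q6 1.71
```

View pics/w7.png

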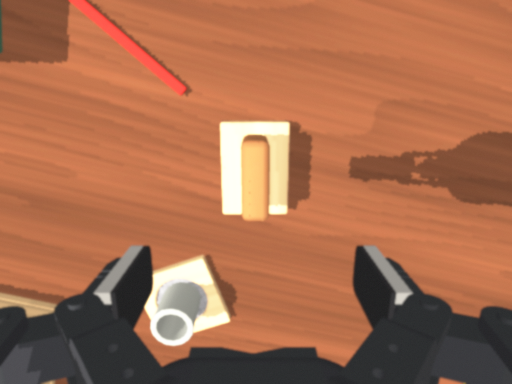

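The collar is in its nest. The push block's base spans rows 122–214 and columns 220–290, with the rib at (256,178). That puts its centre at about (609.5,317), and the jaws are already aligned.

play_rows --pt "-2.5 1 30 -0.4" --pt "0 0 40 0" --pt "0 0 35 0" --pt "0 0 20 0" --pt "0 0 8 0"

```text
time_s: 25.65
tcp_pos: [0.608, 0.3164, 0.0252]
tcp_rot: [0.001, 0.992, 0.124, -0.002]
wrist_force: [-0.7, -0.1, 0.3]
opening: 1.007
gripper_force: 0.0
```

play_rows --pt "0 0 2 0" --pt "0 0 0 0" --pt "0 0 0 0"

```text
time_s: 25.95
tcp_pos: [0.6115, 0.3192, 0.0273]
tcp_rot: [-0.0, 0.992, 0.125, 0.001]
wrist_force: [0.4, -0.4, -0.5]
opening: 0.997
gripper_force: 0.0
```

play_rows --pt "0 0 0 0" --pt "0 0 0 0" --pt "0 0 0 0" --pt "0 0 0 0" --pt "0 0 0 0" --claw -1

```text
time_s: 26.45
tcp_pos: [0.6105, 0.3188, 0.0259]
tcp_rot: [0.0, 0.992, 0.125, 0.0]
wrist_force: [-0.5, -1.5, 3.7]
opening: 0.263
gripper_force: 47.1
```

play_rows --pt "0 0 0 0" --pt "0 0 0 0" --pt "0 0 0 0" --pt "0 0 0 0" --pt "0 0 0 0"

```text
time_s: 26.95
tcp_pos: [0.6105, 0.3188, 0.0259]
tcp_rot: [0.0, 0.992, 0.125, 0.0]
wrist_force: [-1.2, -3.0, 5.1]
opening: 0.262
gripper_force: 47.3
```

play_rows --pt "0 0 -10 0" --pt "0 0 -25 0" --pt "0 0 -35 0" --pt "0 0 -35 0" --pt "0 0 -25 0"

```text
time_s: 27.45
tcp_pos: [0.6107, 0.3196, 0.158]
tcp_rot: [-0.001, 0.992, 0.125, 0.001]
wrist_force: [0.5, 0.7, -2.1]
opening: 0.263
gripper_force: 46.5
```

play_rows --pt "-4 15 0 0" --pt "-7 30 0 0" --pt "-9.5 39 0 0" --pt "-9.5 39 0 0" --pt "-9.5 39 0 0"

```text
time_s: 27.95
tcp_pos: [0.6104, 0.1501, 0.1537]
tcp_rot: [0.0, 0.992, 0.125, -0.002]
wrist_force: [0.9, -0.6, -2.6]
opening: 0.27
gripper_force: 46.5
```

play_rows --pt "-9.5 39 0 0" --pt "-9.5 39 0 0" --pt "-9.5 39 0 0" --pt "-9.5 39 0 0" --pt "-9.5 39 0 0"

```text
time_s: 28.45
tcp_pos: [0.6125, -0.0504, 0.1538]
tcp_rot: [-0.001, 0.992, 0.125, -0.001]
wrist_force: [0.7, 0.6, -2.2]
opening: 0.263
gripper_force: 46.5
```

play_rows --pt "-9.5 39 0 0" --pt "-9.5 39 0 0" --pt "-9.5 39 0 0" --pt "-9.5 39 0 0" --pt "-9.5 39 0 0"

```text
time_s: 28.95
tcp_pos: [0.6148, -0.2506, 0.1536]
tcp_rot: [-0.001, 0.992, 0.125, -0.001]
wrist_force: [0.6, 1.4, -1.8]
opening: 0.265
gripper_force: 46.5
```

play_rows --pt "-9.5 39 0 0" --pt "-6 26 0 0" --pt "-2.5 11 0 0" --pt "0 0 0 -6" --pt "0 0 0 -8"

```text
time_s: 29.45
tcp_pos: [0.6168, -0.3267, 0.1538]
tcp_rot: [-0.001, 0.969, 0.247, -0.001]
wrist_force: [-0.4, -0.2, -1.5]
opening: 0.263
gripper_force: 46.5
```

play_rows --pt "0 0 0 -7" --pt "0 0 0 -3" --pt "0 0 0 0" --pt "0 0 0 0" --pt "0 0 0 0"

```text
time_s: 29.95
tcp_pos: [0.6179, -0.3267, 0.1551]
tcp_rot: [-0.0, 0.945, 0.328, -0.0]
wrist_force: [0.4, 0.1, -1.4]
opening: 0.265
gripper_force: 46.5
```

```bash
python3 - <<'E'
from h import *
im=capture("wrist")[:,:,::-1].copy();cv2.imwrite("pics/w8.png",im)
go(618,-328,32,128.4)
E
```

```text
tool shift [ -0.7   1.  123.2] roll -0.1 (alt 179.9) now [ 618.  -326.8  155.2] yaw_y -51.7 q6 0.32
```

View pics/w8.png

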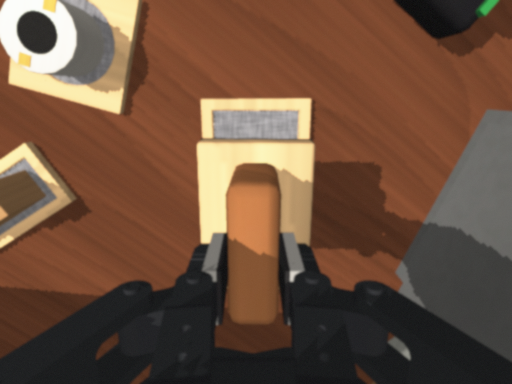

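The push block is held square. The nest's far edge runs (201,98)–(312,98), and the block's far top edge runs (197,143)–(314,143).

```bash
python3 - <<'E'
from h import *
T=pose(observe());P=T[:3,3]*1000
e=ray("wrist",[(201,98),(312,98)],.01,T)*1000-P;b=ray("wrist",[(197,143),(314,143)],.1475,T)*1000-P
print(np.linalg.norm(e[0]-e[1]),"nest in tool",(e.mean(0)@T[:3,:3])[:2]-[63,0],"block",(b.mean(0)@T[:3,:3])[:2]-[45,0],np.linalg.norm(b[0]-b[1]))
go(618,-328,32)
E
```

```text
100.91513380422981 nest in tool [0.64695573 3.71091075] block [-1.63506984  1.87523301] 62.89592140802292
tool shift [ -0.7   1.  123.2] now [ 618.  -326.8  155.2] yaw_y -51.7 q6 0.32
```

play_rows --pt "1.5 1.5 25 0" --pt "0 0 35 0" --pt "0 0 30 0" --pt "0 0 18 0" --pt "0 0 7 0"

```text
time_s: 30.5
tcp_pos: [0.6186, -0.3264, 0.0378]
tcp_rot: [-0.002, 0.945, 0.328, -0.001]
wrist_force: [-1.2, -0.0, -2.7]
opening: 0.265
gripper_force: 46.4
```

play_rows --pt "0 0 3 0" --pt "0 0 1.5 0" --pt "0 0 1 0" --pt "0 0 0.5 0" --pt "0 0 0 0"

```text
time_s: 31.0
tcp_pos: [0.6207, -0.3277, 0.0353]
tcp_rot: [0.0, 0.945, 0.328, 0.0]
wrist_force: [0.5, 0.2, -2.3]
opening: 0.264
gripper_force: 46.4
```

play_rows --pt "0 0 0.5 0" --pt "0 0 0 0"

```text
time_s: 31.2
tcp_pos: [0.6203, -0.3275, 0.0342]
tcp_rot: [0.0, 0.945, 0.328, 0.0]
wrist_force: [0.7, 0.2, -2.6]
opening: 0.27
gripper_force: 46.4
```

play_rows --pt "0 0 1 0" --pt "0 0 0 0" --pt "0 0 0.5 0" --pt "0 0 0 0"

```text
time_s: 31.6
tcp_pos: [0.6202, -0.3274, 0.0323]
tcp_rot: [-0.0, 0.945, 0.328, -0.0]
wrist_force: [-0.0, 0.6, -2.7]
opening: 0.263
gripper_force: 46.4
```

play_rows --pt "0 0 0.5 0" --pt "0 0 0 0"

```text
time_s: 31.8
tcp_pos: [0.6203, -0.3275, 0.032]
tcp_rot: [-0.0, 0.945, 0.328, 0.0]
wrist_force: [-0.4, 0.1, -2.0]
opening: 0.259
gripper_force: 46.5
```

play_rows --pt "0 0 0.4 0" --pt "0 0 0 0"

```text
time_s: 32.0
tcp_pos: [0.6204, -0.3276, 0.0319]
tcp_rot: [0.0, 0.945, 0.328, 0.0]
wrist_force: [-0.9, 0.7, 0.4]
opening: 0.262
gripper_force: 46.8
```

Contact is made: the weight is off and z matches. I'll release and retreat.

play_rows --pt "0 0 0.3 0" --pt "0 0 0 0" --pt "0 0 0 0" --pt "0 0 0 0" --pt "0 0 0 0" --claw 1

```text
time_s: 32.5
tcp_pos: [0.6203, -0.3275, 0.0313]
tcp_rot: [-0.0, 0.945, 0.328, 0.0]
wrist_force: [0.6, -0.4, -0.2]
opening: 1.0
gripper_force: 0.0
```

play_rows --pt "0 0 -10 0" --pt "0 0 -25 0" --pt "0 0 -40 0" --pt "0 0 -40 0" --pt "0 0 -25 0"

```text
time_s: 33.0
tcp_pos: [0.6216, -0.3283, 0.1757]
tcp_rot: [0.002, 0.945, 0.328, 0.001]
wrist_force: [1.3, -0.7, 0.1]
opening: 0.994
gripper_force: 0.0
```

play_rows --pt "-25 25 0 0" --pt "-30 30 0 0" --pt "-30 30 0 0" --pt "-30 30 0 0" --pt "-20 20 0 0"

```text
time_s: 33.5
tcp_pos: [0.5973, -0.5203, 0.1722]
tcp_rot: [0.001, 0.945, 0.328, 0.0]
wrist_force: [0.0, 0.2, 0.7]
opening: 0.999
gripper_force: 0.0
```

play_rows --pt "0 0 0 0" --pt "0 0 0 0" --pt "0 0 0 0"

```text
time_s: 33.8
tcp_pos: [0.5984, -0.5159, 0.1716]
tcp_rot: [-0.0, 0.944, 0.329, 0.0]
wrist_force: [-0.1, -0.1, -0.1]
opening: 0.997
gripper_force: 0.0
```

```bash
python3 - <<'E'
from h import *
t=capture("top")[:,:,::-1].copy();s=capture("side")[:,:,::-1].copy()
a=cv2.resize(t[120:290,70:440],(800,368),interpolation=2)
b=cv2.resize(s[120:384,140:380],(240,264));
cv2.imwrite("pics/f.png",a)
cv2.imwrite("pics/s.png",cv2.resize(s[120:384,140:420],None,fx=2.2,fy=2.2,interpolation=2))
E
```

```text
(no output)
```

View pics/f.png

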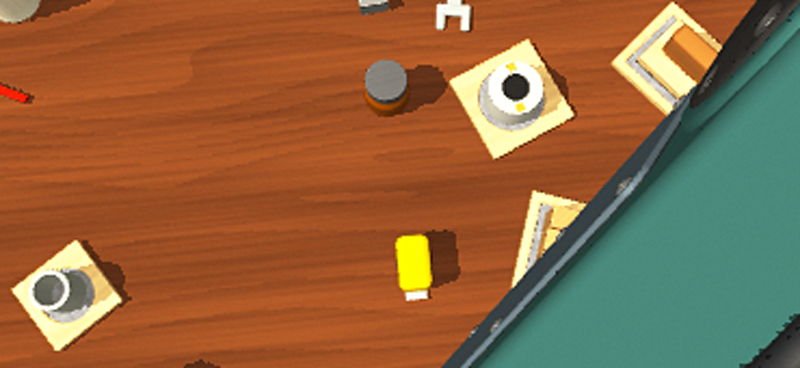

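View pics/s.png

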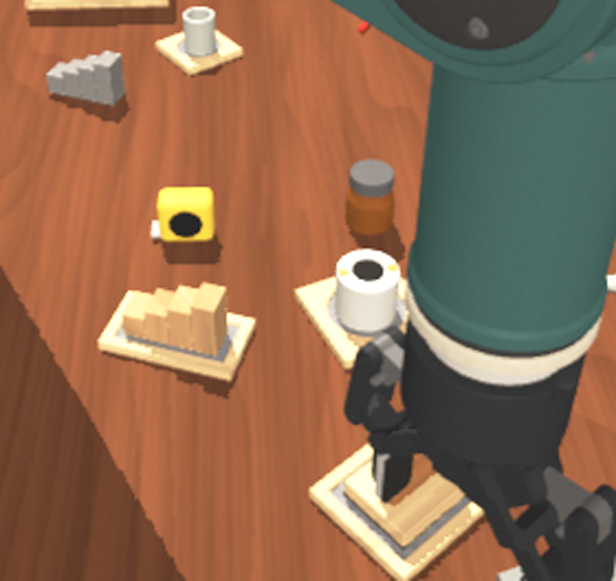

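The cutter (515,88), collar (50,292), step gauge and push block are all upright inside their recesses. The tape (414,262) and jar (386,85) are where they were, and the gripper is clear. I'm handing the job in.

```bash
python3 -c "
from workcell import *
print(close_job())"
```

```text
the job is handed in; nothing more can be done
None
```

All four pieces are set upright and flat in their matching nests, the tape measure and screw jar were left where they stood, and the job was handed in at about 34 s of the 104 s limit.

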